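# Load the wax bar and hold the index pin out

## Task

Push the yellow wax bar that lies between the guide rails along them, under the bridge, until it is fully home against the end stop of the round indexing table. Then pull the red knob of the sprung index pin straight up as far as it goes and finish while holding it up, so that the pin stays clear of its seat hole and I can turn the table. Leave the pin seated until the bar is home, and leave the other things on the bench alone.

Things in the scene. Friction and masses are not known exactly. Their poses are not given: they have to be found in the camera images.
- fixture: Indexing table fixed to the bench (place varies; does not turn). Origin: at the underside of its base, 6 mm above the bench top (it has feet), below the centre of the round table. Its +x is the direction the bar is pushed, +y points to the index pin. Numbers below called 'fixture' are mm in this frame. Round bright steel table 210 across, top at z=30; grey base plate 12 thick, x -110 to 115, y -108 to 142.
- tongue (a point): Centre of the top of the dark grey loading tongue: fixture x=-159, y=0, z=30; it is 104 long, 84 wide, level with the table. Steel rails guide the bar on both sides, 9 wide, 10 high (tops at fixture z=40): on the tongue x -208 to -110 with 55 clear between, on the table x -64 to 58 with 57 clear. Axes as the fixture's.
- bridge (a point): Middle of the underside of the dark bridge across the rails: fixture x=20, y=0, z=64, so 34 clear over the table. The bridge is 26 long in x (7 to 33), 75 wide, 8 thick, with two screw heads up to fixture z=75. Axes as the fixture's.
- end_stop (a point): Middle of the near face of the green end stop: fixture x=47, y=0, z=42; 24 high, 75 wide. The bar's far end is to touch it. Axes as the fixture's.
- bracket (a point): Point on the top of the blue bracket on the index pin's axis: fixture x=0, y=88, z=66. The bracket spans y 69 to 135, x -17 to 17. A steel barrel 19 across (collar 23 across to z=71) stands on it up to z=84. Axes as the fixture's.
- bar_mid (a point): Centre (half-way up) of the yellow wax bar, 52 wide, 92 long (along its y axis), 26 high, loose, about 0.13 kg. It starts flat between the rails with its middle at fixture x -130 to -85, z=43, not yet under the bridge. Fully home: middle at fixture x about +1, y about 0, z 43; its tail end is then at x about -45, 52 short of the bridge. It stays where it is left.
- knob_mid (a point): Red round knob of the index pin, 28 across, 26 high, axis upright; this point is its centre (half-way up). Seated: centre at fixture x=0, y=88, z=100, its bottom at z=87, just above the barrel. Fully pulled: centre at z=120. It slides straight up and down only and does not turn.
- index_pin (a joint): Lift of the index pin and its knob in m: 0 = seated (pin 10 mm deep in the seat hole of the table), 0.020 = fully up, at its hard end stop. A spring pulls it down with about 4 N when seated, rising to about 10 N when fully up; it drops back if let go.
- spray_bottle: Bystander, to be left alone: white spray bottle with blue head, 205 mm tall; origin under its centre.
- dropper_a: Bystander, to be left alone: small white dropper bottle with black top, 108 mm tall; origin under its centre.
- dropper_b: Bystander, to be left alone: larger white dropper bottle with black top, 125 mm tall; origin under its centre.
- tin_red: Bystander, to be left alone: white candle tin with red label on its lid, 67 across, 46 mm tall; origin under its centre.
- tin_black: Bystander, to be left alone: white candle tin with black label on its lid, 67 across, 46 mm tall; origin under its centre.
- wax_bar: The same yellow wax bar; origin at the centre of its underside.

How it is judged:
By the outcome, as a careful person would: the job done as asked, in the order asked, and still so for the second after the job is handed in, while the arm keeps its last pose, push and grip.
It also fails if it takes over 48 s, if anything falls off the work surface, if the arm or the gripper's body presses on something with over 40 N, if the wrist force passes 120 N, or if a joint passes its speed limit or range.

## Robot

A 6-joint arm with a two-finger parallel gripper is mounted at the origin on a cart in front of the work surface, level with it; the furniture and walls round the work are solid. World frame = base frame: x ahead of the robot, y to its left, z up, the work surface at z = 0. Lengths are in m, angles in rad, forces in N, time in s.
With the tool pointing down it reaches from about 0.225 to 0.875 m from the base axis. Payload 3.4 kg.
Tool frame: the origin (TCP) lies at the very end of the fingers, on their centre line; the grasp point (between the pads) lies 19 mm behind it; z points along the fingers, y is the line along which they close (so a half turn about z gives the same grasp; the last joint's range is limited). The gripper opens to 85 mm and grips with 20 to 120 N. Pads are 22 mm wide; open, the fingers measure 114 mm over their backs; the gripper's body (76 mm by 85 mm) begins 54 mm behind the grasp point. The pads swing forward as they close: fully open they stand 13 mm farther back than shut.
Start: joints at [1.179, 0.276, 1.505, -0, 1.361, -0.121], TCP at [0.154, 0.554, 0.231] pointing down, gripper open.
Joint ranges: [-2.89, 2.89], [-0.75, 2.08], [0.22, 2.7], [-1.18, 4.32], [0.11, 2.71], [-2.7, 2.7]. Speed limits (rad/s): [2.57, 2.57, 3.14, 3.14, 3.14, 3.14].

## Interface

Orientations are given as a unit quaternion [w, x, y, z].
In Python, from rig import manip, get_image, camera_info gives the robot as it stands. The module is installed in compiled form; this text tells all that it offers.
- The arm moves only by the shell command python3 -m crank 'ROWS' [FORCE]. ROWS is a JSON object of lists of equal length, an entry for each row: "translation": the shift along the tool's x, y, z in mm, a list of three; "roll": the turn about the tool's z in rad; "fingers": the opening, from 0 (shut) to 1 (fully open). A call has 1 to 8 rows; each row shifts and turns the commanded pose from where the row before left it, along the tool's axes as they then stand; what a row does not reach is not made up. A row lasts 1/10 s, in which the tool goes at most 50 mm and 8.59 degrees, less where a joint would pass 70% of its speed; a pose out of reach is approached as far as the arm can. A call is refused whole if a number of a shift passes 50 or a number of a turn 0.15, either way. A call with a gripper value outside its range is refused whole. The fingers move at their own pace and stop on an object; FORCE is the grip in N (left out, the last holds). Time passes only in rows, so rows that do not move let the fingers close. It gives the time, the measured TCP pose, the force, the opening and the grip force at its end, in the units of the state.
- manip.get_state(): the state, without advancing time (a new reading comes with each control period).
- get_image(name): name is "side" or "top"; returns the picture (420x560x3 uint8, blue, green, red); there is no depth.
- camera_info(name): a dict with "mtx" (3x3 intrinsics, pixels), "rvec" (rotation vector, rad) and "tvec" (3), from world to camera coordinates, as OpenCV has them. Camera axes: x right, y down, z forward; pixel columns grow to the right and rows downward; lengths in m; the calibration is good to about 2 mm. A picture is of the moment at which its call begins. camera_info takes no time and is no camera call.
- manip.sign_off(): hands the job in; it is judged then, once.
The state is a dict: "clock": time; "qpos": joint angles; "qd": joint speeds; "effort": joint torques, N m; "position": TCP position; "ee_rot": TCP orientation; "contact_force": force on the tool from outside, world axes, zero at the start; "moment": the same for the moment, N m; "width": finger opening in m; "gripper_force": force on a finger pad.
Only numpy, scipy, OpenCV 4.12 (cv2) and the standard library are available. Lean on these libraries where they do the work, as an engineer would, in place of code of your own. Each camera call takes 0.05 s, during which the arm holds its last target. There are 200 camera calls.

## Working session

There is one attempt and no reset: what is moved stays moved. The work goes in short steps, Python scripts to look and compute and a shell command to move; the robot and the scene stay as the last step left them, time stands still between calls to the robot, and variables do not carry over. Pictures are saved under pics/ and viewed, at most 11 in all, crops included, and the job is handed in when it is done.

```bash
mkdir -p pics; python3 - <<'E'
from rig import manip,get_image,camera_info
import cv2
for n in("side","top"):
    cv2.imwrite(f"pics/{n}0.png",get_image(n)); c=camera_info(n); print(n,c)
print(manip.get_state())
E
```

```text
side {'mtx': array([[418.65413233,   0.        , 279.84647614],
       [  0.        , 418.65413233, 212.32012964],
       [  0.        ,   0.        ,   1.        ]]), 'rvec': array([ 1.98518028, -0.42028029,  0.29655122]), 'tvec': array([-0.48250333,  0.19252286,  0.99999948])}
top {'mtx': array([[404.03685614,   0.        , 289.85806683],
       [  0.        , 404.03685614, 204.32105316],
       [  0.        ,   0.        ,   1.        ]]), 'rvec': array([ 2.12555209, -2.14305332,  0.13864613]), 'tvec': array([0.05112682, 0.54870208, 1.28143645])}
{'clock': 0.1, 'qpos': array([ 1.17898506e+00,  2.76505388e-01,  1.50598741e+00,  7.61938776e-06,
        1.36068160e+00, -1.21016217e-01]), 'qd': array([ 3.68455380e-05, -8.50795546e-04, -4.13793232e-03,  8.32161789e-04,
        8.12917208e-04,  2.14286081e-04]), 'effort': array([ 2.59403401e-03, -4.17701411e+01, -2.46407157e+01, -7.71926352e-05,
        5.72203891e-03,  2.06810466e-05]), 'position': array([0.15364725, 0.55361841, 0.23054885]), 'ee_rot': array([-2.04179029e-04,  1.34984957e-01,  9.90847332e-01, -7.64070158e-04]), 'contact_force': array([-0.16752981, -0.25583346,  0.14687635]), 'moment': array([-0.07964663,  0.00904312,  0.04346735]), 'gripper_force': 0.0, 'width': 0.08541522751366293}
```

View pics/top0.png

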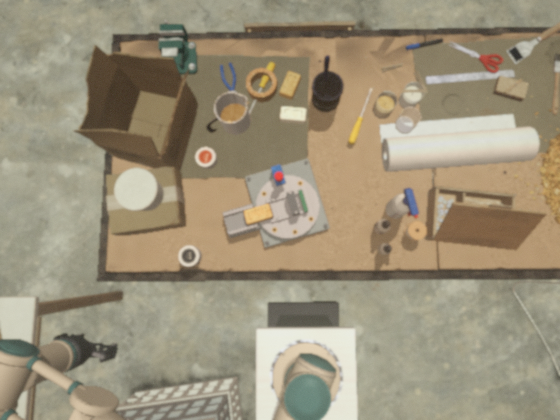

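View pics/side0.png

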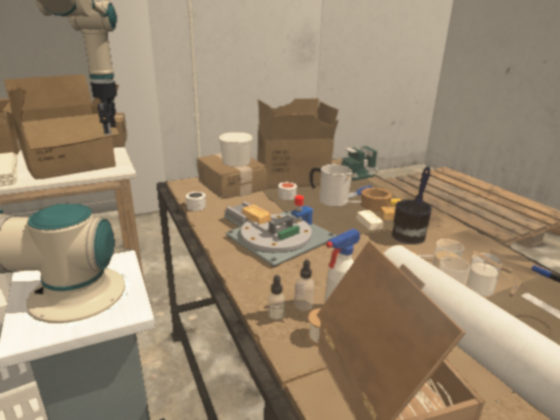

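```bash
cat > h.py <<'E'
import numpy as np,cv2
from rig import manip,get_image,camera_info
def proj(n,P):
    c=camera_info(n); return cv2.projectPoints(np.float64(P).reshape(-1,1,3),c['rvec'],c['tvec'],c['mtx'],None)[0].reshape(-1,2)
def ray(n,uv,z):
    c=camera_info(n);R=cv2.Rodrigues(c['rvec'])[0];o=-R.T@c['tvec'];d=R.T@np.linalg.inv(c['mtx'])@[*uv,1]
    return o+d*(z-o[2])/d[2]
def crop(n,name,x0,y0,x1,y1,s):
    im=get_image(n)[y0:y1,x0:x1]; cv2.imwrite(f'pics/{name}.png',cv2.resize(im,None,fx=s,fy=s,interpolation=cv2.INTER_CUBIC))
E
python3 - <<'E'
from h import *
crop('top','top1',215,155,345,250,6)
crop('side','side1',215,185,335,265,6.6)
print(proj('top',[[0,0,0],[.154,.554,.231]]),proj('side',[[0,0,0],[.154,.554,.231]]),ray('top',(287,207),.036))
E
```

```text
[[305.97835159 377.32679344]
 [100.80206993 340.88759319]] [[ 77.84435838 292.92066037]
 [111.06101109 134.46066623]] [0.54114726 0.05618957 0.036     ]
```

View pics/top1.png

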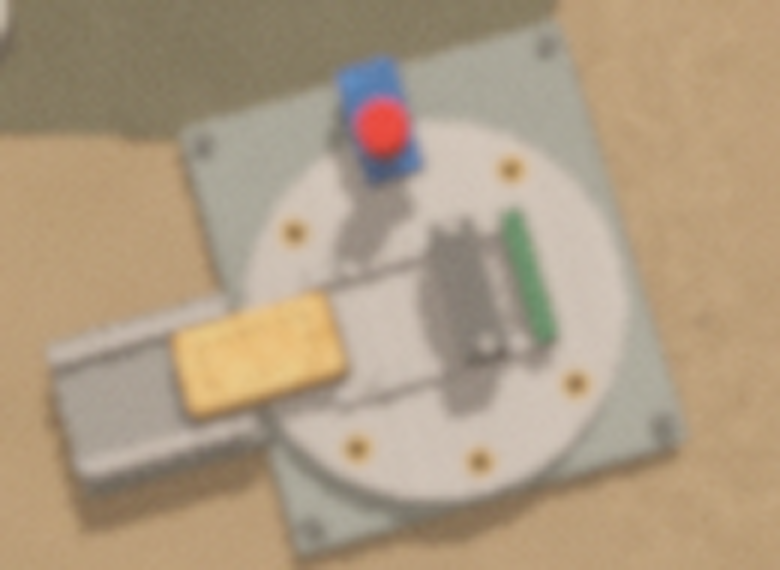

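View pics/side1.png

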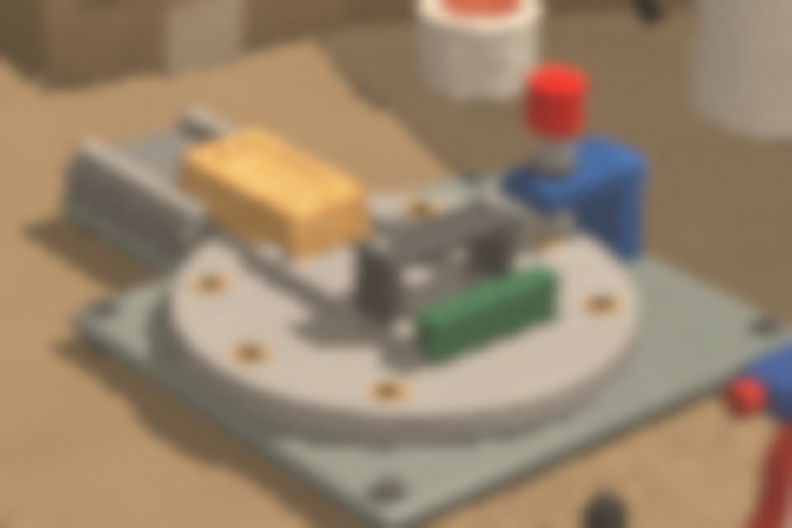

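```bash
cat > fit.py <<'E'
from h import *
from scipy.optimize import least_squares
T=[((183,132),(-110,142,12)),((555,22),(115,142,12)),((683,440),(115,-108,12)),((298,558),(-110,-108,12)),((382,126),(0,88,113)),((52,365),(-208,36.5,40)),((88,485),(-208,-36.5,40)),((548,338),(47,-37.5,54)),((436,308),(0,0,30))]
S=[((390,522),(115,-108,12)),((80,322),(-110,-108,12)),((785,325),(115,142,12)),((556,76),(0,88,113))]
uv={'top':np.array([((a+.5)/6-.5+215,(b+.5)/6-.5+155) for (a,b),_ in T]),'side':np.array([((a+.5)/6.6-.5+215,(b+.5)/6.6-.5+185) for (a,b),_ in S])}
X={'top':np.array([p for _,p in T])/1e3,'side':np.array([p for _,p in S])/1e3}
def tow(q,P): 
    c,s=np.cos(q[2]),np.sin(q[2]); return np.asarray(P)@np.array([[c,-s,0],[s,c,0],[0,0,1]]).T+[q[0],q[1],.006]
r=least_squares(lambda q:np.concatenate([(proj(n,tow(q,X[n]))-uv[n]).ravel() for n in X]),[.54,.056,-1.3],loss='soft_l1')
q=r.x
if __name__=='__main__':
    print(q,np.degrees(q[2])); 
    for n in X: print(n,np.round(proj(n,tow(q,X[n]))-uv[n],2).tolist())
    inv=lambda w:((np.array([[np.cos(q[2]),np.sin(q[2])],[-np.sin(q[2]),np.cos(q[2])]])@(w[:2]-q[:2]))*1e3).round(1)
    for a,b in [(172,335),(322,290),(345,370),(193,415)]: print('bar',inv(ray('top',((a+.5)/6-.5+215,(b+.5)/6-.5+155),.062)))
    for m,p in dict(knob=(0,88,100),tail=(-160,0,43),over=(-160,0,200)).items(): print(m,tow(q,np.array(p)/1e3).round(4))
E
python3 fit.py
```

```text
[ 0.54368946  0.0551689  -1.27682701] -73.15679889281664
top [[-1.16, 0.34], [0.4, -0.84], [2.0, -0.29], [0.92, 0.4], [0.01, 0.14], [-0.21, -1.33], [-0.08, 0.03], [-1.42, 0.92], [0.06, 0.31]]
side [[0.14, -0.5], [-1.95, -1.53], [3.31, 0.66], [-0.11, 0.03]]
bar [-140.1   25.6]
bar [-56.   24.9]
bar [-56.7 -20.3]
bar [-141.4  -19.2]
knob [0.6279 0.0807 0.106 ]
tail [0.4973 0.2083 0.049 ]
over [0.4973 0.2083 0.206 ]
```

```bash
cat > st.py <<'E'
from fit import *
import sys
from scipy.spatial.transform import Rotation as Ro
def show(tgt=None):
    s=manip.get_state();w,x,y,z=s['ee_rot'];R=Ro.from_quat([x,y,z,w]).as_matrix()
    F=np.array([[np.cos(q[2]),-np.sin(q[2]),0],[np.sin(q[2]),np.cos(q[2]),0],[0,0,1]])
    o=np.array([q[0],q[1],.006])
    print('t',round(s['clock'],2),'fix mm',((s['position']-o)@F*1e3).round(1),'force fix',(s['contact_force']@F).round(1),'width',round(s['width'],4),'grip',round(s['gripper_force'],1),
     'yaw err(tool y vs -fx) deg',round(np.degrees(np.arctan2(*(F.T@R[:,1])[[1,0]]*-1)),2),'q1,q6',s['qpos'][[0,5]].round(2))
    if tgt is not None:
        print('shift tool mm',((o+F@(np.array(tgt)/1e3)-s['position'])@R*1e3).round(1))
show([float(a) for a in sys.argv[1:4]] if len(sys.argv)>3 else None)
E
python3 -m crank '{"translation":[[0,0,0],[0,0,0],[0,0,0],[0,0,0],[0,0,0]],"roll":[-0.141,-0.141,-0.141,-0.141,0],"fingers":[0,0,0,0,0]}' 40; python3 st.py -190 0 150; python3 - <<'E'
from h import *
for p in [(135,165),(180,228),(115,230)]: print(ray('top',p,.15))
E
```

```text
clock: 0.7
position: [0.1538, 0.5539, 0.2311]
ee_rot: [-0.0, -0.146, 0.989, -0.0]
contact_force: [-0.3, -0.0, 0.4]
width: 0.0118
gripper_force: 0.0
t 0.7 fix mm [-590.3 -228.7  225.1] force fix [-0.1 -0.3  0.4] width 0.0118 grip 0.0 yaw err(tool y vs -fx) deg -0.06 q1,q6 [ 1.18 -0.68]
shift tool mm [-229.1 -400.1   75.1]
[0.65959657 0.51966885 0.15      ]
[0.4642647  0.37394916 0.15      ]
[0.45992009 0.56999648 0.15      ]
```

```bash
python3 -m crank '{"translation":[[0,-50,0],[0,-50,0],[0,-50,0],[0,-50,0],[0,-50,0],[0,-50,0],[0,-50,0],[0,-50,0]],"roll":[0,0,0,0,0,0,0,0],"fingers":[0,0,0,0,0,0,0,0]}' >/dev/null; python3 -m crank '{"translation":[[-45,0,0],[-45,0,0],[-45,0,0],[-45,0,0],[-45,0,0],[0,0,0],[0,0,0]],"roll":[0,0,0,0,0,0,0],"fingers":[0,0,0,0,0,0,0]}' >/dev/null; python3 st.py -180 0 90
```

```text
t 2.2 fix mm [-190.2   -3.7  224.3] force fix [-0.2 -0.3 -0.2] width 0.0 grip 0.0 yaw err(tool y vs -fx) deg -0.19 q1,q6 [ 0.32 -1.54]
shift tool mm [ -4.  -10.1 134.3]
```

```bash
python3 -m crank '{"translation":[[-4,10,45],[0,0,45],[0,0,35],[0,0,0],[0,0,0]],"roll":[0,0,0,0,0],"fingers":[0,0,0,0,0]}' >/dev/null; python3 st.py -180 0 42; python3 - <<'E'
from h import *
crop('top','top2',215,155,345,250,6)
crop('side','side2',215,150,335,240,6.6)
E
```

```text
t 2.7 fix mm [-200.4   -0.6  101.1] force fix [0.8 1.  0.7] width -0.0002 grip 0.0 yaw err(tool y vs -fx) deg -0.08 q1,q6 [ 0.34 -1.52]
shift tool mm [ -0.7 -20.4  59.1]
```

View pics/top2.png

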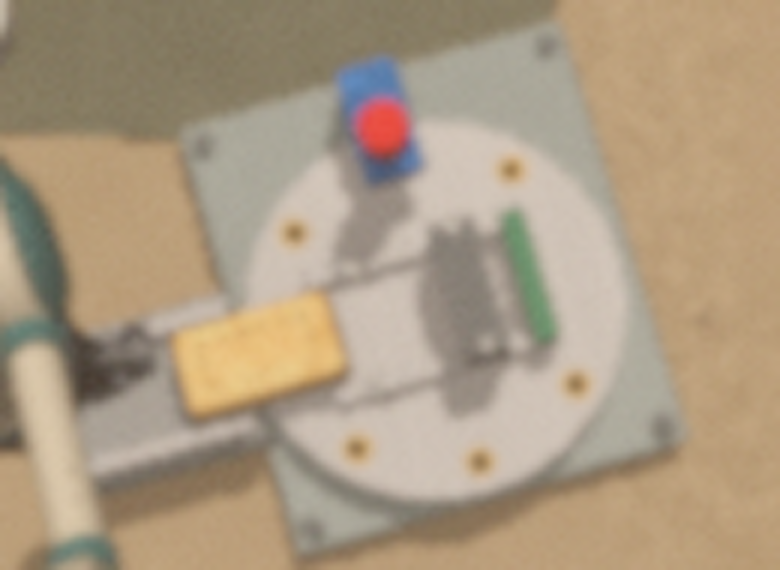

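View pics/side2.png

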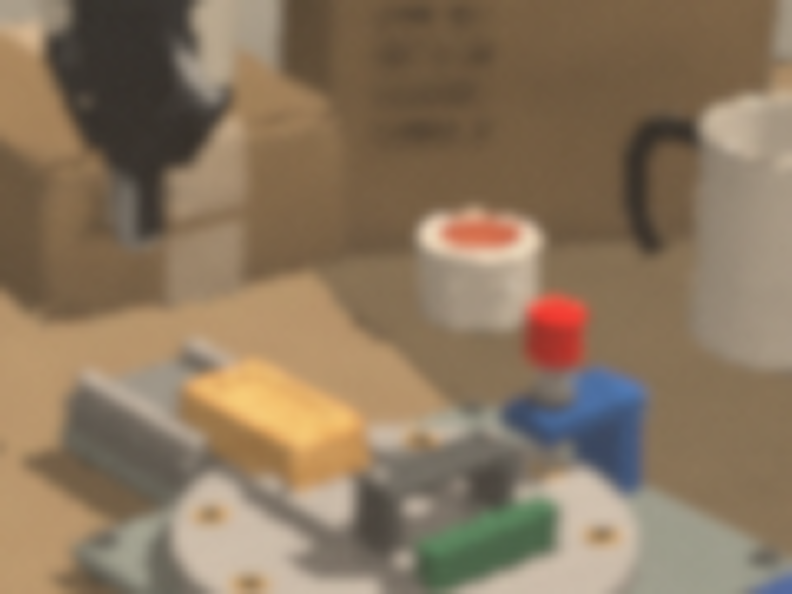

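Top view: tool is over the tongue behind the bar (bar tail edge at about (180,375) in the crop, fingers at (125,350)); side view: closed fingertips at (140,240), well above the rails, clear path down. Descend behind the bar.

```bash
python3 -m crank '{"translation":[[-2,-16,0],[0,0,30],[0,0,28],[0,0,0],[0,0,0]],"roll":[0,0,0,0,0],"fingers":[0,0,0,0,0]}' >/dev/null; python3 st.py -160 2 42;  python3 -m crank '{"translation":[[0,-10,0],[0,-8,0],[0,-6,0],[0,-6,0],[0,-6,0],[0,0,0]],"roll":[0,0,0,0,0,0],"fingers":[0,0,0,0,0,0]}' >/dev/null; python3 st.py
```

```text
t 3.3 fix mm [-183.5    2.9   43.4] force fix [ 0.3 -0.5 -0.3] width -0.0 grip 0.0 yaw err(tool y vs -fx) deg -0.08 q1,q6 [ 0.31 -1.55]
shift tool mm [  0.9 -23.5   1.4]
t 3.9 fix mm [-147.5    2.2   42.5] force fix [-0.7  0.2 -0.6] width -0.0001 grip 0.0 yaw err(tool y vs -fx) deg -0.09 q1,q6 [ 0.24 -1.62]
```

```bash
python3 -m crank '{"translation":[[0,-8,0],[0,-8,0],[0,-8,0],[0,-8,0],[0,-8,0],[0,-8,0],[0,-8,0],[0,0,0]],"roll":[0,0,0,0,0,0,0,0],"fingers":[0,0,0,0,0,0,0,0]}' >/dev/null; python3 st.py; python3 -m crank '{"translation":[[0,-4,0],[0,-4,0],[0,-4,0],[0,0,0]],"roll":[0,0,0,0],"fingers":[0,0,0,0]}' >/dev/null; python3 st.py;python3 - <<'E'
from h import *
crop('top','top3',215,155,345,250,6)
E
```

```text
t 4.7 fix mm [-91.    2.1  42.2] force fix [-0.3  0.1 -0.5] width -0.0002 grip 0.0 yaw err(tool y vs -fx) deg -0.1 q1,q6 [ 0.14 -1.72]
t 5.1 fix mm [-79.8   2.1  42.3] force fix [0.2 1.2 0.3] width 0.0002 grip 0.0 yaw err(tool y vs -fx) deg -0.06 q1,q6 [ 0.12 -1.74]
```

View pics/top3.png

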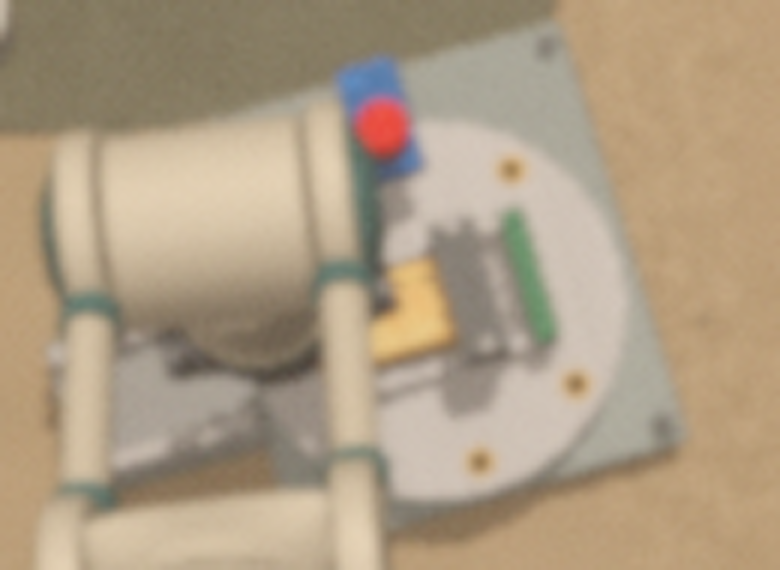

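Top view: the bar is entering the bridge (front corner about (455,335)), square in the rails; end stop at (528,275) still ahead. Keep pushing in small steps, watching force.

```bash
for i in 1; do python3 -m crank '{"translation":[[0,-5,0],[0,-5,0],[0,-3,0],[0,0,0]],"roll":[0,0,0,0],"fingers":[0,0,0,0]}' >/dev/null; done; python3 st.py; python3 -m crank '{"translation":[[0,-3,0],[0,-2,0],[0,0,0]],"roll":[0,0,0],"fingers":[0,0,0]}' >/dev/null; python3 st.py
```

```text
t 5.55 fix mm [-66.7   2.1  42.3] force fix [1.2 0.7 1.2] width 0.0 grip 0.0 yaw err(tool y vs -fx) deg -0.07 q1,q6 [ 0.09 -1.77]
t 5.85 fix mm [-62.    2.1  42.3] force fix [ 0.1  0.3 -0.3] width -0.0002 grip 0.0 yaw err(tool y vs -fx) deg -0.05 q1,q6 [ 0.09 -1.78]
```

```bash
python3 -m crank '{"translation":[[0,-2,0],[0,0,0]],"roll":[0,0],"fingers":[0,0]}' >/dev/null; python3 st.py; python3 -m crank '{"translation":[[0,-2,0],[0,0,0]],"roll":[0,0],"fingers":[0,0]}' >/dev/null; python3 st.py
```

```text
t 6.05 fix mm [-60.2   2.   42.3] force fix [ 0.9 -0.4 -0.6] width -0.0001 grip 0.0 yaw err(tool y vs -fx) deg -0.05 q1,q6 [ 0.08 -1.78]
t 6.25 fix mm [-58.1   2.   42.3] force fix [ 0.1 -0.5  0.1] width 0.0001 grip 0.0 yaw err(tool y vs -fx) deg -0.05 q1,q6 [ 0.08 -1.79]
```

```bash
python3 - <<'E'
from h import *
crop('side','side3',225,175,325,250,8)
E
```

```text
(no output)
```

View pics/side3.png

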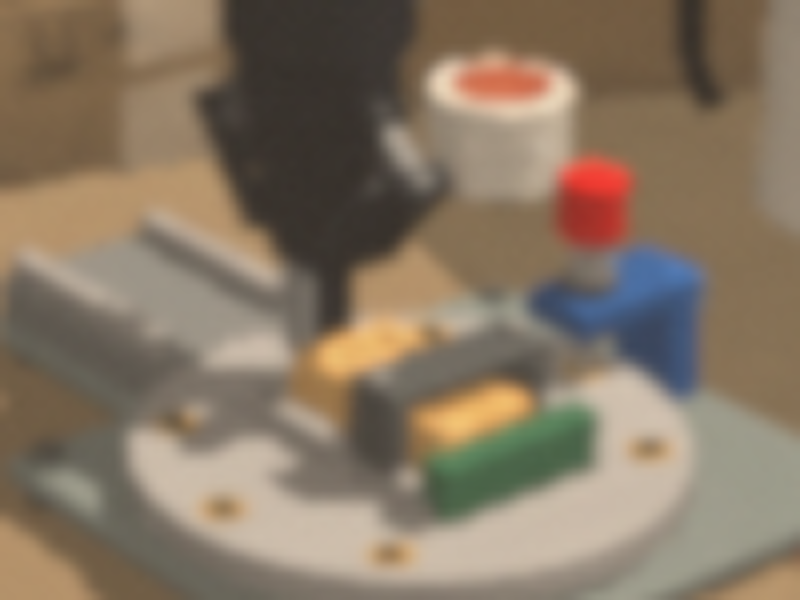

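Side view: the bar has passed under the bridge (front at about (480,400)), nearly at the green stop (510,440); fingers right behind it, knuckles clear of the bridge. Continue until the force rises.

```bash
R='' ; python3 -m crank '{"translation":[[0,-2,0],[0,0,0]],"roll":[0,0],"fingers":[0,0]}' >/dev/null; python3 st.py; python3 -m crank '{"translation":[[0,-1.5,0],[0,0,0]],"roll":[0,0],"fingers":[0,0]}' >/dev/null; python3 st.py
```

```text
t 6.5 fix mm [-56.1   2.1  42.3] force fix [ 0.1  1.2 -0.4] width -0.0005 grip 0.0 yaw err(tool y vs -fx) deg -0.05 q1,q6 [ 0.08 -1.79]
t 6.7 fix mm [-54.7   2.1  42.3] force fix [ 0.2 -0.3 -0.3] width 0.0 grip 0.1 yaw err(tool y vs -fx) deg -0.05 q1,q6 [ 0.07 -1.79]
```

```bash
python3 -m crank '{"translation":[[0,-1.5,0],[0,0,0]],"roll":[0,0],"fingers":[0,0]}' >/dev/null; python3 st.py; python3 -m crank '{"translation":[[0,-1.5,0],[0,0,0]],"roll":[0,0],"fingers":[0,0]}' >/dev/null; python3 st.py
```

```text
t 6.9 fix mm [-54.2   2.4  42.4] force fix [-3.9  0.9  0.6] width 0.0002 grip 2.4 yaw err(tool y vs -fx) deg -0.1 q1,q6 [ 0.07 -1.79]
t 7.1 fix mm [-53.9   2.6  42.6] force fix [-9.   1.8  2.3] width 0.0 grip 4.5 yaw err(tool y vs -fx) deg -0.15 q1,q6 [ 0.07 -1.8 ]
```

```bash
python3 -m crank '{"translation":[[0,-1.5,0],[0,0,0]],"roll":[0,0],"fingers":[0,0]}' >/dev/null; python3 st.py; python3 -m crank '{"translation":[[0,10,0],[0,15,0],[0,0,-40],[0,0,-40],[0,0,-45],[0,0,0]],"roll":[0,0,0,0,0,0],"fingers":[0,0,0,0,0.3,1]}' >/dev/null; python3 st.py 0 88 150; python3 - <<'E'
from h import *
import numpy as np
a=get_image('side')[185:250,240:320];b=get_image('top')[180:240,255:325]
a=cv2.resize(a,(480,390),interpolation=3);b=cv2.resize(b,(455,390),interpolation=3)
cv2.imwrite('pics/both4.png',cv2.resize(np.hstack([a,b]),(796,332)))
E
```

```text
t 7.3 fix mm [-53.7   2.8  42.7] force fix [-13.3   1.6   3.2] width 0.0003 grip 6.5 yaw err(tool y vs -fx) deg -0.2 q1,q6 [ 0.07 -1.8 ]
t 7.9 fix mm [-74.8   6.  173.5] force fix [-0.3  0.4 -0.1] width 0.0283 grip 0.0 yaw err(tool y vs -fx) deg -0.0 q1,q6 [ 0.11 -1.75]
shift tool mm [-81.7 -74.7  24.8]
```

View pics/both4.png

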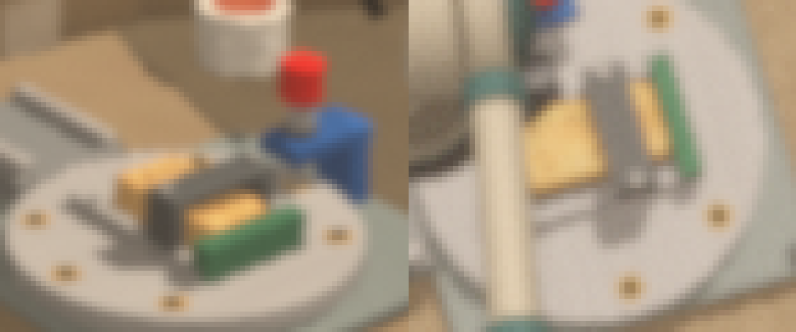

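The bar's far end shows against the green stop with no gap (left panel (240,215), right panel (655,125)), square in the rails. Now over the knob.

```bash
python3 -m crank '{"translation":[[-42,-38,0],[-40,-37,0],[0,0,20],[0,0,0],[0,0,0],[0,0,0]],"roll":[0,0,0,0,0,0],"fingers":[1,1,1,1,1,1]}' >/dev/null; python3 st.py 0 88 80
```

```text
t 8.6 fix mm [ -8.5  74.9 147.1] force fix [-0.5 -0.5 -0.5] width 0.0853 grip 0.0 yaw err(tool y vs -fx) deg -0.0 q1,q6 [ 0.03 -1.84]
shift tool mm [-13.2  -8.6  67.1]
```

```bash
python3 -m crank '{"translation":[[-13,-8.5,0],[0,0,0],[0,0,0]],"roll":[0,0,0],"fingers":[1,1,1]}' >/dev/null; python3 st.py 0 88 80; python3 - <<'E'
from h import *
import numpy as np
a=get_image('side')[150:230,245:345];b=get_image('top')[150:210,235:310]
a=cv2.resize(a,(480,384),interpolation=3);b=cv2.resize(b,(480,384),interpolation=3)
cv2.imwrite('pics/both5.png',cv2.resize(np.hstack([a,b]),(796,318)))
E
```

```text
t 8.9 fix mm [  0.2  88.3 147.9] force fix [-0.1  0.2  0.4] width 0.0852 grip 0.0 yaw err(tool y vs -fx) deg -0.02 q1,q6 [ 0.02 -1.85]
shift tool mm [ 0.4  0.2 67.9]
```

View pics/both5.png

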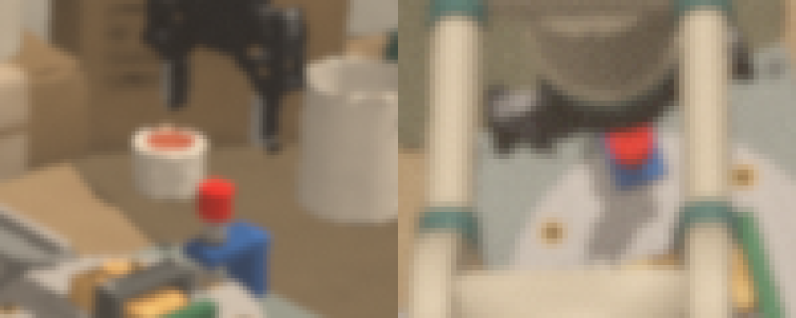

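The open fingers straddle the knob: fingertips at (175,108) and (270,150) in the side panel, knob at (215,185) between and below. Go down and grip.

```bash
python3 -m crank '{"translation":[[0,0,25],[0,0,25],[0,0,18],[0,0,0],[0,0,0]],"roll":[0,0,0,0,0],"fingers":[1,1,1,1,1]}' >/dev/null; python3 st.py 0 88 80
```

```text
t 9.5 fix mm [ 0.5 88.6 79.7] force fix [ 0.4 -0.   0.2] width 0.0858 grip 0.0 yaw err(tool y vs -fx) deg -0.03 q1,q6 [ 0.02 -1.85]
shift tool mm [ 0.6  0.5 -0.3]
```

```bash
python3 -m crank '{"translation":[[0,0,0],[0,0,0],[0,0,0],[0,0,0],[0,0,0],[0,0,0],[0,0,0],[0,0,0]],"roll":[0,0,0,0,0,0,0,0],"fingers":[0.6,0.4,0.25,0.25,0.2,0.2,0.2,0.2]}' 25 >/dev/null; python3 st.py 0 88 80
```

```text
t 10.3 fix mm [ 0.5 89.  80. ] force fix [-2.2 -0.2  5.9] width 0.0271 grip 24.8 yaw err(tool y vs -fx) deg -0.05 q1,q6 [ 0.02 -1.85]
shift tool mm [1.  0.5 0. ]
```

```bash
python3 -m crank '{"translation":[[0,0.6,0],[0,0,-2],[0,0,0],[0,0,0]],"roll":[0,0,0,0],"fingers":[0,0,0,0]}' 70 >/dev/null; python3 st.py; python3 -m crank '{"translation":[[0,0,-3],[0,0,-3],[0,0,-3],[0,0,-3],[0,0,0]],"roll":[0,0,0,0,0],"fingers":[0,0,0,0,0]}' >/dev/null; python3 st.py
```

```text
t 10.7 fix mm [ 0.5 89.  80.4] force fix [ 0.8  2.7 -6. ] width 0.0261 grip 69.0 yaw err(tool y vs -fx) deg -0.05 q1,q6 [ 0.02 -1.85]
t 11.2 fix mm [ 0.5 88.9 93.5] force fix [ 2.   3.8 -8.4] width 0.0261 grip 69.2 yaw err(tool y vs -fx) deg -0.04 q1,q6 [ 0.02 -1.85]
```

```bash
python3 -m crank '{"translation":[[-0.6,-0.3,-2],[0,0,-2],[0,0,-1],[0,0,0]],"roll":[0,0,0,0],"fingers":[0,0,0,0]}' >/dev/null; python3 st.py; python3 -m crank '{"translation":[[0,0,-1],[0,0,0]],"roll":[0,0],"fingers":[0,0]}' >/dev/null; python3 st.py;  python3 -m crank '{"translation":[[0,0,-1],[0,0,0]],"roll":[0,0],"fingers":[0,0]}' >/dev/null; python3 st.py
```

```text
t 11.6 fix mm [ 0.4 88.9 98.1] force fix [ 2.1  2.8 -9.6] width 0.0261 grip 69.3 yaw err(tool y vs -fx) deg -0.04 q1,q6 [ 0.02 -1.85]
t 11.8 fix mm [ 0.4 89.  99.1] force fix [  4.    2.6 -10.1] width 0.026 grip 69.3 yaw err(tool y vs -fx) deg -0.04 q1,q6 [ 0.02 -1.85]
t 12.0 fix mm [  0.5  89.  100.2] force fix [  2.1   3.  -10.4] width 0.0259 grip 69.3 yaw err(tool y vs -fx) deg -0.04 q1,q6 [ 0.02 -1.85]
```

```bash
python3 -m crank '{"translation":[[0,0,-1],[0,0,0]],"roll":[0,0],"fingers":[0,0]}' >/dev/null; python3 st.py; python3 -m crank '{"translation":[[0,0,-1],[0,0,0],[0,0,0]],"roll":[0,0,0],"fingers":[0,0,0]}' >/dev/null; python3 st.py
```

```text
t 12.2 fix mm [  0.4  88.9 100.4] force fix [  3.8   3.  -16.2] width 0.0257 grip 70.0 yaw err(tool y vs -fx) deg -0.04 q1,q6 [ 0.02 -1.85]
t 12.5 fix mm [  0.4  88.9 100.5] force fix [  2.5   4.5 -21. ] width 0.026 grip 70.4 yaw err(tool y vs -fx) deg -0.04 q1,q6 [ 0.02 -1.85]
```

```bash
python3 -m crank '{"translation":[[0,0,0.5],[0,0,0],[0,0,0],[0,0,0],[0,0,0],[0,0,0],[0,0,0],[0,0,0]],"roll":[0,0,0,0,0,0,0,0],"fingers":[0,0,0,0,0,0,0,0]}' >/dev/null; python3 st.py; python3 - <<'E'
from h import *
crop('side','side6',225,165,325,240,8)
E
```

```text
t 13.3 fix mm [  0.4  88.9 100.5] force fix [  3.6   4.2 -19.6] width 0.0262 grip 70.7 yaw err(tool y vs -fx) deg -0.04 q1,q6 [ 0.02 -1.85]
```

View pics/side6.png

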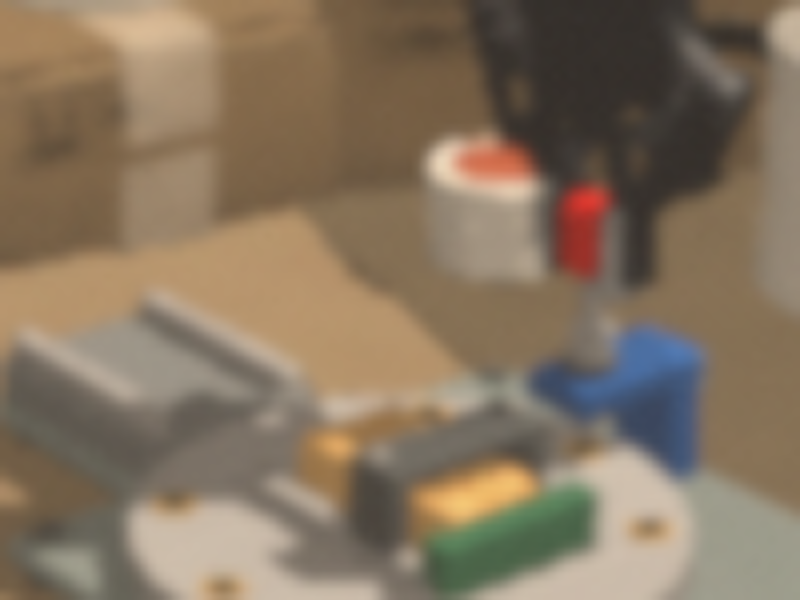

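The knob is up off the barrel (knob (583,232), pin showing above the barrel at (597,310)), firmly gripped and at its hard stop. The bar sits against the green stop.

```bash
python3 -c "
from rig import manip
print(manip.sign_off())"
```

```text
the job is handed in; nothing more can be done
None
```

The wax bar is pushed home: the push met a hard stop at about 13 N, and the pictures show the bar against the green end stop. The red knob is pulled up to its own hard stop and still held there, with the job handed in at about 13 s of the 48 s allowed.

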